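# Clear the spring scale and hold its pan down at the red band

### The job

Check the kitchen spring scale: lift the flowered mug off its pan and set it down upright in the middle of the round cork coaster, without dropping it. Then press the empty pan down with the shut fingers until the dial's pointer stands in the red band, without ever pushing on towards the stop, and finish while still holding the pan down there. Leave the spice jar, the salt pot and the lemon on the board where they are.

Things in the scene. Friction and masses are not known exactly. Their poses are not given: they have to be found in the camera images.
- mug_center (a point): Centre of the body of a cream flowered mug, on its axis, 47 mm above its underside (body 82 mm across, 94 high, about 0.26 kg). It starts on the scale's pan. z up; handle along -y: an upright loop whose outer bar, 12 mm wide across x, lies 60 to 79 mm from the axis, 29 to 88 mm above the underside; nearer in the handle is 28 mm wide. The bar can be pinched across x from above.
- pan_center (a point): Centre of the floor of the scale's round steel pan (floor 57 mm in radius; flared lip 67 mm in radius, 6 mm above the floor). It moves with the pan: 135 mm above the worktop (120 mm above the board) when the pan is empty and at rest. z up.
- scale_pan (a joint): How far the sprung pan is pressed down, in m: 0 empty and at rest, 0.030 at the stop. It starts to move at about 0.5 N, then 0.5 N per mm: about 8.5 N at 16 mm; let go, it rises again. The mug alone presses it down 3 to 5 mm. The pointer is in the red band from 0.013 to 0.019 (middle 0.016); do not go beyond 0.025.
- dial (a point): Centre of the white dial, 72 mm across, on the sloped front of the scale (green body 180 mm deep, 145 wide, 70 high, fixed). It faces the robot and up, in front of and below the pan. The black pointer turns clockwise 0.18 rad per mm of pan travel, from near the bottom (lower left) at rest over the top to lower right at the stop; the red band is centred on 12 o'clock.
- coaster_top (a point): Centre of the top of the round cork coaster, 104 mm across, 6 mm thick, fixed on the board to the left or right of the scale. The board is a flat wooden hob cover, its top 15 mm above the worktop, on which everything here stands. Wall cabinets hang farther back: over the worktop left of the board from 0.47 m up and 0.62 m ahead, over the board from 0.63 m up; keep the wrist clear of them.
- spice_jar: Bystander: glass spice jar with a black cap, 45 mm across, 105 mm high; origin at the centre of its underside.
- salt_pot: Bystander: speckled pale green round pot with lid, 72 mm across, 66 mm high; origin at the centre of its underside.
- lemon: Bystander: a lemon, 71 x 53 x 51 mm; origin at the centre of its underside.

How it is judged (in metres and radians):
On the way, in this order (a step that is already met when the one before it is completed fails the run):
1. the mug is lifted clear of the pan (z of mug_center in the frame of pan_center above 0.057 m and contact force between mug and scale below 0.05 N), for 0.1 s.
2. the mug stands upright on the coaster, let go (horizontal distance between mug_center and coaster_top below 0.025 m and z of mug_center in the frame of coaster_top below 0.052 m and angle between mug_center's own z axis and vertical below 0.1 rad and contact force between mug and the arm below 0.1 N and linear speed of mug below 0.02 m/s), for 0.2 s.
At the end, for the whole second after the job is handed in: The fingers hold the empty pan 13 to 19 mm down (pointer in the red band) with at least 4 N, and keep it there; the mug stands upright (within 0.1 rad), untouched and at rest on the coaster, its axis within 25 mm of the coaster's centre (all of step 2 and value of joint scale_pan between 0.013 and 0.019 m and contact force between the fingers and scale_pan above 4 N and contact force between mug and scale below 0.05 N and z of mug_center in the frame of coaster_top above 0.042 m); the arm keeps its last pose, push and grip.
It fails at once if the pan is driven towards its stop (beyond 25 mm) (value of joint scale_pan above 0.025 m).
It fails at once if the mug is tipped by more than 0.5 rad (angle between mug_center's own z axis and vertical above 0.5 rad).
It fails at once if the mug is dropped (falls faster than 0.5 m/s out of the fingers) (contact force between mug and the arm below 0.1 N and linear speed of mug above 0.5 m/s).
It fails at once if the spice jar, the salt pot or the lemon is moved by more than 25 mm (distance of any of spice_jar, salt_pot, lemon from where it was at the start of the episode above 0.025 m).
It also fails if it takes over 51 s, if anything falls off the work surface, if the arm or the gripper's body presses on something with over 40 N, if the wrist force passes 120 N, or if a joint passes its speed limit or range.

### The arm

A 6-joint arm with a two-finger parallel gripper is mounted at the origin on a cart in front of the work surface, level with it; the furniture and walls round the work are solid. World frame = base frame: x ahead of the robot, y to its left, z up, the work surface at z = 0. Lengths are in m, angles in degrees, forces in N, time in s.
With the tool pointing down it reaches from about 0.4 to 0.825 m from the base axis. Payload 7 kg.
Tool frame: the origin (TCP) lies midway between the tips of the shut fingers; the grasp point (between the pads) lies 19 mm behind it; z points along the fingers, y is the line along which they close (so a half turn about z gives the same grasp; the last joint's range is limited). The gripper opens to 88 mm and grips with 3 to 60 N. Pads are 19 mm wide; open, the fingers measure 130 mm over their backs; the gripper's body (78 mm by 193 mm) begins 47 mm behind the grasp point.
Start: joints at [-58.379, 20.546, 0.682, 0, -70.136, -16.507], TCP at [0.176, -0.652, 0.227] pointing down, gripper open.
Joint ranges: [-176.03, 176.03], [-82.01, 121.73], [-58.28, 71.71], [-173.87, 95.51], [-174.79, -0.11], [-173.66, 173.66]. Speed limits (degrees/s): [136.94, 136.94, 172.46, 180, 180, 180].

### API

Orientations are given as a 3x3 rotation matrix whose columns are the frame's x, y, z axes.
In Python, from rig import robot gives the robot as it stands. Calls block until the motion is done:
- robot.goto(position, orientation): joint-space move of the TCP to a pose.
- robot.servo_line(position, ori=None, speed=0.15): straight line of the TCP; ori=None keeps the orientation; speed is the mean speed in m/s.
- robot.movej(angles): joint-space move.
- robot.move_gripper(opening): opening from 0.0 (shut) to 1.0 (fully open); the grip force is fixed at half the most; returns when the fingers have stopped.
- robot.dwell(seconds).
- robot.ik(position, orientation): joint angles nearest the present ones, or None.
- robot.grab_frame(name): name is "side" or "top"; returns (picture, depth): 480x640x3 uint8, red, green, blue; 480x640 float32, m along the optical axis (not along the pixel's ray), 0 where there is no reading.
- robot.camera_info(name): a dict with "vfov" (degrees; the focal length in pixels is half the picture's height over the tangent of half this angle, whatever the lens; pixels are square), "cx", "cy" (the principal point, pixels), "k1" (the pictures are not rectified: a ray, as slopes to the right and down, at radius r is drawn at 1 + k1 r^2 times it, then the intrinsics apply), "view" (4x4, takes a point from world to camera coordinates). Camera axes: x right, y down, z forward; pixel columns grow to the right and rows downward; lengths in m; the calibration is good to about 2 mm. A picture is of the moment at which its call begins. camera_info takes no time and is no camera call.
A pose or a line that the arm cannot do raises robot.Unreachable and nothing moves.
- robot.job_done(): hands the job in; it is judged then, once.
Readings, each from a call of its own:
- robot.read_t(): time.
- robot.read_qpos(): joint angles.
- robot.read_qvel(): joint speeds.
- robot.read_effort(): joint torques, N m.
- robot.read_position(): TCP position.
- robot.read_tcp_rot(): TCP orientation.
- robot.read_force(): force on the tool from outside, world axes, zero at the start.
- robot.read_ft_torque(): the same for the moment, N m.
- robot.read_grip_width(): opening from 0.0 (shut) to 1.0 (fully open).
- robot.read_finger_force(): force on a finger pad.
Only numpy, scipy, OpenCV 4.12 (cv2) and the standard library are available. Lean on these libraries where they do the work, as an engineer would, in place of code of your own. Each camera call takes 0.05 s, during which the arm holds its last target. There are 200 camera calls.

## Working session

There is one attempt and no reset: what is moved stays moved. The work goes in short steps, each a Python script; the robot and the scene stay as the last script left them, time stands still between calls to the robot, and variables do not carry over. Pictures are saved under pics/ and viewed, at most 10 in all, crops included, and the job is handed in when it is done.

```bash
mkdir -p pics; cat > h.py <<'E'
import numpy as np, cv2
from rig import robot
def cam(n):
    c=robot.camera_info(n); f=240/np.tan(np.radians(c["vfov"])/2); return c,f,np.array(c["view"]).reshape(4,4)
def cloud(n,d):
    c,f,V=cam(n)
    u,v=np.meshgrid(np.arange(640),np.arange(480))
    x=(u-c["cx"])/f; y=(v-c["cy"])/f; X,Y=x.copy(),y.copy()
    for _ in range(10):
        s=1+c["k1"]*(X*X+Y*Y); X,Y=x/s,y/s
    P=np.stack([X*d,Y*d,d],-1)
    return (P-V[:3,3])@V[:3,:3]
def save(n,p): cv2.imwrite(n,p[...,::-1])
E
python3 - <<'E'
from h import *
for n in("side","top"):
    p,d=robot.grab_frame(n); save(f"pics/{n}0.png",p); np.savez(f"{n}0.npz",p=p,d=d)
    c,f,V=cam(n); print(n,c["k1"],f,"pos",-V[:3,:3].T@V[:3,3],"fwd",V[2,:3])
print(robot.read_tcp_rot(),robot.read_t(),robot.read_grip_width())
E
```

```text
side 0.0181973033169327 532.0754428700677 pos [ 0.43125993 -0.98359922  0.56433564] fwd [ 0.16374853  0.84099149 -0.51567406]
top -0.10548584248567942 519.2531977876814 pos [ 0.50157228 -0.27346888  1.0159737 ] fwd [ 0.09600799  0.00205815 -0.99537844]
[[-9.65437299e-01 -2.60634909e-01 -5.14931109e-04]
 [-2.60635384e-01  9.65436303e-01  1.39373425e-03]
 [ 1.33877387e-04  1.47977230e-03 -9.99998896e-01]] 0.1 1.000047996147903
```

View pics/side0.png

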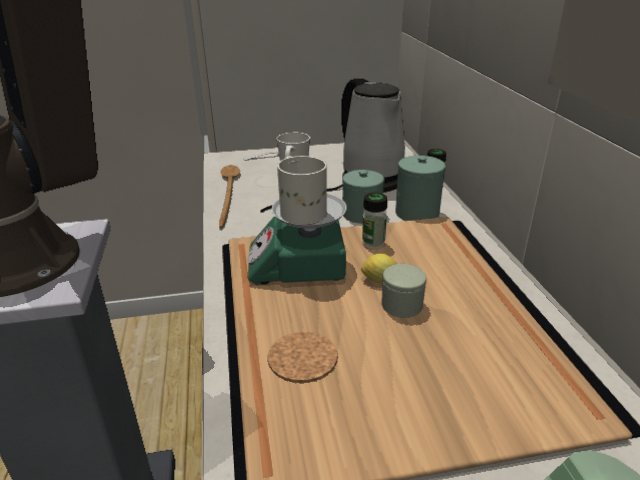

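View pics/top0.png

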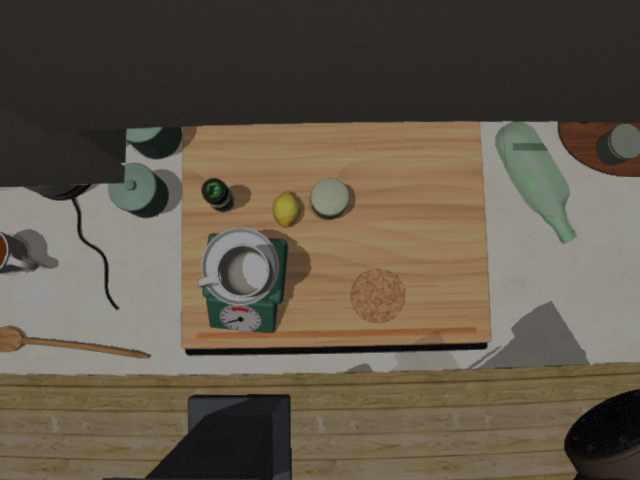

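The side view shows the mug on the pan at (302,190), the coaster at (302,356) and the lemon and salt pot behind it. In the top view the mug centre is at about (244,268), its handle points left to (207,282), the coaster is at (378,296), the dial at (240,319), the spice jar at (216,194), the lemon at (286,209) and the salt pot at (330,198).

```bash
python3 - <<'E'
from h import *
def circ(q):
    A=np.c_[2*q,np.ones(len(q))]; s=np.linalg.lstsq(A,(q**2).sum(1),rcond=None)[0]; return s[:2],np.sqrt(s[2]+s[:2]@s[:2])
D=np.load("top0.npz"); p,d=D["p"],D["d"]; W=cloud("top",d)
v,u=np.mgrid[:480,:640]
for uv in [(378,296),(240,319),(216,190),(286,209),(330,198),(430,200),(207,282),(212,280)]: print(uv,W[uv[1],uv[0]].round(4))
m=(abs(u-240)<60)&(abs(v-270)<60)&(W[...,2]>0.2)&(d>0)
q=W[m]; print("z",np.percentile(q[:,2],[5,50,95,99]))
zt=np.percentile(q[:,2],99)
r=q[q[:,2]>zt-0.008][:,:2]; c,R=circ(r)
for _ in range(5):
    k=abs(np.hypot(*(r-c).T)-0.039)<0.006; c,R=circ(r[k])
print("mug rim",c,R,k.sum())
h=q[(np.hypot(*(q[:,:2]-c).T)>0.047)]; print("handle n",len(h),h.mean(0),h.min(0),h.max(0)); w=h[:,:2].mean(0)-c; print("dir",np.degrees(np.arctan2(w[1],w[0])))
print(np.c_[np.hypot(*(h[:,:2]-c).T),h].round(3)[::4])
# pan lip
m=(abs(u-240)<60)&(abs(v-270)<60)&(W[...,2]>0.128)&(W[...,2]<0.145); q=W[m][:,:2]
rr=np.hypot(*(q-c).T); print("pan mean",circ(q[(rr>.058)]),m.sum())
# coaster
m=(abs(u-378)<40)&(abs(v-296)<40)&(W[...,2]>0.0185)&(W[...,2]<.03); q=W[m]; print("coaster z",np.median(q[:,2]),q.mean(0),q.min(0),q.max(0))
hsv=cv2.cvtColor(p,cv2.COLOR_RGB2HSV); print(hsv[296,378],hsv[296,430])
E
```

```text
(378, 296) [ 0.5066 -0.3957  0.0231]
(240, 319) [ 0.4693 -0.1382  0.0681]
(216, 190) [ 0.6972 -0.1045  0.1206]
(286, 209) [ 0.6703 -0.2248  0.0663]
(330, 198) [ 0.6866 -0.3063  0.0804]
(430, 200) [ 0.6924 -0.5054  0.014 ]
(207, 282) [ 0.5318 -0.1092  0.2197]
(212, 280) [ 0.5348 -0.1168  0.2184]
z [0.20338827 0.22012865 0.22585984 0.22665519]
mug rim [ 0.549236   -0.16480107] 0.03953617882235291 391
handle n 140 [ 0.53490474 -0.1062771   0.21548153] [ 0.52638375 -0.12081011  0.20233577] [ 0.54596927 -0.0897479   0.22087911]
dir 103.75973603209965
[[ 0.048  0.546 -0.117  0.212]
 [ 0.05   0.543 -0.115  0.216]
 [ 0.057  0.541 -0.109  0.217]
 [ 0.05   0.541 -0.115  0.219]
 [ 0.062  0.54  -0.104  0.217]
 [ 0.055  0.54  -0.11   0.218]
 [ 0.049  0.54  -0.116  0.216]
 [ 0.066  0.538 -0.1    0.214]
 [ 0.058  0.538 -0.107  0.219]
 [ 0.053  0.538 -0.113  0.215]
 [ 0.073  0.537 -0.093  0.209]
 [ 0.065  0.537 -0.101  0.218]
 [ 0.059  0.537 -0.107  0.218]
 [ 0.053  0.536 -0.114  0.219]
 [ 0.076  0.536 -0.09   0.203]
 [ 0.067  0.535 -0.099  0.215]
 [ 0.061  0.535 -0.106  0.217]
 [ 0.054  0.535 -0.112  0.22 ]
 [ 0.048  0.535 -0.119  0.219]
 [ 0.071  0.534 -0.095  0.212]
 [ 0.064  0.534 -0.102  0.217]
 [ 0.058  0.533 -0.109  0.22 ]
 [ 0.052  0.533 -0.115  0.218]
 [ 0.076  0.533 -0.09   0.205]
 [ 0.068  0.532 -0.099  0.215]
 [ 0.062  0.532 -0.106  0.217]
 [ 0.056  0.532 -0.112  0.218]
 [ 0.05   0.532 -0.118  0.216]
 [ 0.074  0.531 -0.093  0.211]
 [ 0.067  0.531 -0.101  0.216]
 [ 0.061  0.53  -0.107  0.216]
 [ 0.055  0.53  -0.113  0.216]
 [ 0.069  0.529 -0.099  0.215]
 [ 0.063  0.529 -0.105  0.216]
 [ 0.07   0.528 -0.098  0.21 ]]
pan mean (array([ 0.56030455, -0.14999075]), np.float64(0.05887869513579595)) 3436
coaster z 0.02126457150239876 [ 0.50773976 -0.39474855  0.02134308] [ 0.43170739 -0.46961341  0.01850009] [ 0.58220589 -0.31979746  0.02738448]
[ 13 122 146] [ 17 104 152]
```

```bash
python3 - <<'E'
import cv2
p=cv2.imread("pics/top0.png")[210:350,180:420]; cv2.imwrite("pics/crop1.png",cv2.resize(p,None,fx=3.3,fy=3.3,interpolation=cv2.INTER_CUBIC))
E
```

```text
(no output)
```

View pics/crop1.png

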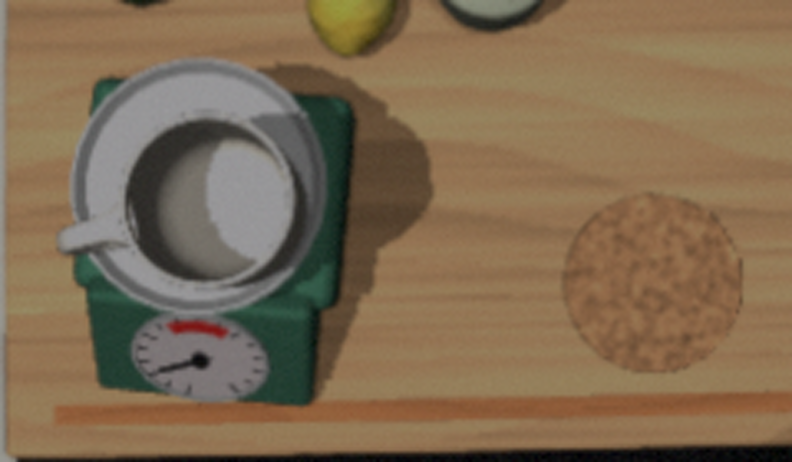

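The crop shows the coaster centred at (653,283), which is full-frame (378,296), and the pan rim centred near full-frame (241,266). The handle runs left and slightly towards the robot, about 104° in world. I'll pinch the handle bar and check after a small lift.

```bash
cat >> h.py <<'E'
a=np.radians(104); rad=np.array([np.cos(a),np.sin(a)]); tan=np.array([np.sin(a),-np.cos(a)])
def R(s=1):
    y=np.r_[s*tan,0]; z=np.array([0,0,-1.]); return np.c_[np.cross(y,z),y,z]
mug=np.array([0.549,-0.1648]); coaster=np.array([0.507,-0.3955]); bar=mug+0.070*rad
E
python3 - <<'E'
from h import *
for s in(1,-1):
    print(s,robot.ik([*bar,.31],R(s)))
best=min((s for s in(1,-1) if robot.ik([*bar,.31],R(s)) is not None),key=lambda s:abs(np.array(robot.ik([*bar,.31],R(s)))[5]))
print(best)
robot.servo_line([.176,-.652,.30],speed=.2)
robot.goto([*bar,.31],R(best))
robot.servo_line([*bar,.178],speed=.1)
print(robot.read_force(),robot.read_position())
robot.move_gripper(0.0)
print("grip",robot.read_grip_width(),robot.read_finger_force(),robot.read_force())
robot.servo_line([*bar,.198],speed=.04)
print(robot.read_force(),robot.read_ft_torque(),robot.read_t())
p,d=robot.grab_frame("side"); save("pics/s1.png",cv2.resize(p[100:300,200:440],None,fx=3,fy=3))
E
```

```text
1 None
-1 [ 10.45259812   5.2697822   -8.43251243   0.         -76.29770537
   3.54740188]
-1
[-0.4448544  -0.08382308  0.60419909] [ 0.5325079  -0.0968648   0.17866783]
grip 0.12715771936489934 29.794690905109746 [-0.48935992 -0.79608821 -0.75768156]
[-0.51107951  0.59102312 -3.1363066 ] [ 0.26474812  0.19057213 -0.01620723] 6.2583
```

View pics/s1.png

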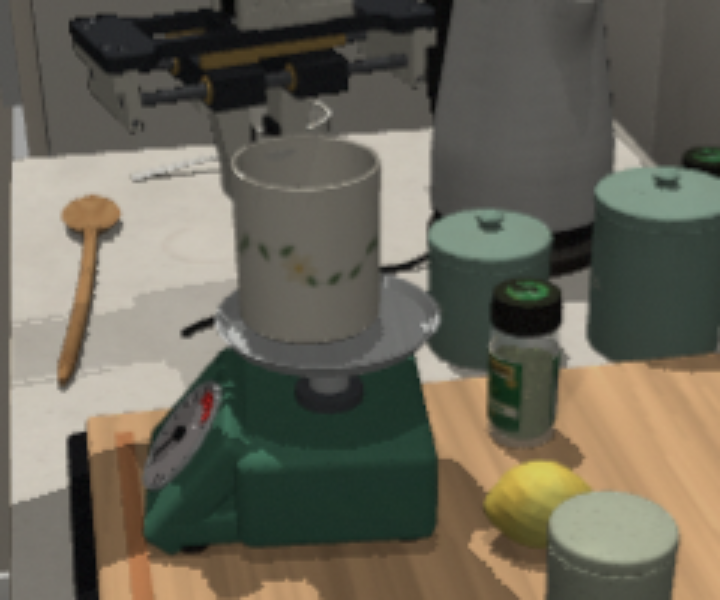

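The fingers hold the handle with an 11 mm grip. The mug is about upright and seems off the pan, with its full weight on the wrist. Next I lift more and measure the rim tilt and the bare pan with the top camera.

```bash
cat >> h.py <<'E'
def plane_rim(W,c,zmin,rr=0.0395):
    q=W[(np.hypot(W[...,0]-c[0],W[...,1]-c[1])<.05)&(W[...,2]>zmin)]
    r=np.hypot(*(q[:,:2]-c).T); q=q[(abs(r-rr)<.004)]
    # highest point in each of 36 directions
    b=((np.arctan2(q[:,1]-c[1],q[:,0]-c[0])+np.pi)/(2*np.pi)*36).astype(int)%36
    t=np.array([q[b==i][q[b==i][:,2].argmax()] for i in range(36) if (b==i).sum()>2])
    P=np.linalg.lstsq(np.c_[t[:,:2]-c,np.ones(len(t))],t[:,2],rcond=None)[0]
    return P,len(t)
E
python3 - <<'E'
from h import *
x,y,z=robot.read_position()
robot.servo_line([x,y,.235],speed=.06)
p,d=robot.grab_frame("top"); W=cloud("top",d); np.savez("top1.npz",p=p,d=d)
print(plane_rim(W,mug,.24)); D=np.load("top0.npz"); print("before",plane_rim(cloud("top",D["d"]),mug,.2))
print(robot.read_grip_width(),robot.read_force(),robot.read_ft_torque(),robot.read_t())
c,f,V=cam("top"); save("pics/t1.png",cv2.resize(p[200:350,170:410],None,fx=3.3,fy=3.3))
E
```

```text
(array([-1.22967949,  4.86284619,  0.39510398]), 36)
before (array([-0.00488492, -0.00072229,  0.22623222]), 36)
0.13087048415977537 [ 0.66499298 -0.27285334 -2.54203734] [0.21081949 0.18334151 0.00665253] 7.125
```

View pics/t1.png

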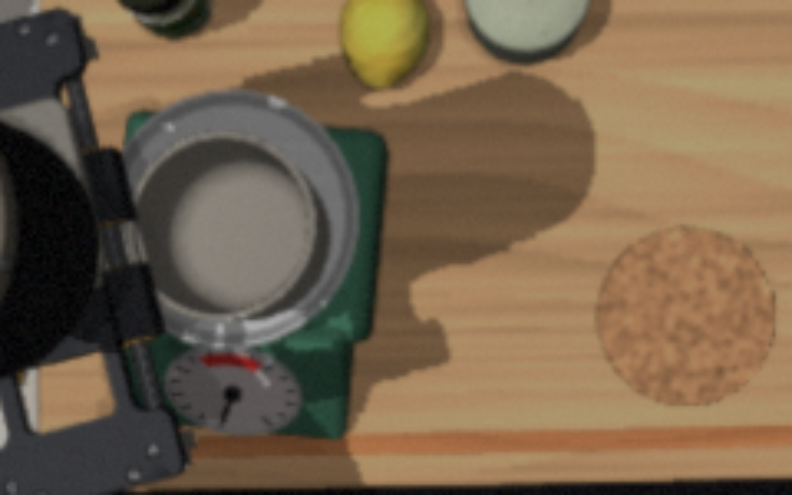

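The mug is clear: the pointer is back at rest, the pan is bare, and the mug looks nearly upright with its rim centred near (232,228) in the crop. I carry it over the coaster and check tilt and centring there.

```bash
cat > rim.py <<'E'
from h import *
def rim(W,c0,zn):
    q=W[(np.hypot(W[...,0]-c0[0],W[...,1]-c0[1])<.055)&(abs(W[...,2]-zn)<.015)]
    q=q[(q[:,:2]-c0)@rad<.025]
    P=np.zeros(3);P[2]=np.percentile(q[:,2],98); c=c0.copy()
    for _ in range(8):
        h=q[:,2]-((q[:,:2]-c0)@P[:2]+P[2]); k=(h>-.006)&(h<.006)
        k&=abs(np.hypot(*(q[:,:2]-c).T)-.0395)<(.008 if _<4 else .004)
        t=q[k]; P=np.linalg.lstsq(np.c_[t[:,:2]-c0,np.ones(len(t))],t[:,2],rcond=None)[0]
        s=np.linalg.lstsq(np.c_[2*t[:,:2],np.ones(len(t))],(t[:,:2]**2).sum(1),rcond=None)[0]; c=s[:2]
    return c,P,k.sum(),np.sqrt(s[2]+c@c)
E
python3 - <<'E'
from rim import *
W=cloud("top",np.load("top1.npz")["d"]); print(rim(W,mug,.285))
robot.servo_line([*(coaster+.070*rad),.235],speed=.12); robot.dwell(.3)
p,d=robot.grab_frame("top"); np.savez("top2.npz",p=p,d=d)
print(rim(cloud("top",d),coaster,.285),robot.read_position(),coaster+.07*rad,robot.read_t())
q=cloud("top",d).reshape(-1,3); q=q[(abs(q[:,0]-.55)<.1)&(abs(q[:,1]+.16)<.1)&(q[:,2]>.128)&(q[:,2]<.15)]; print(len(q),q.min(0),q.max(0),np.median(q,0))
save("pics/t2.png",p[150:350,150:450].repeat(2,0).repeat(2,1))
E
```

```text
(array([ 0.54932763, -0.16491245]), array([-0.01280997, -0.00352114,  0.2801856 ]), np.int64(316), np.float64(0.03935848834817429))Traceback (most recent call last):
  File "<stdin>", line 5, in <module>
  File "rim.py", line 5, in rim
    P=np.zeros(3);P[2]=np.percentile(q[:,2],98); c=c0.copy()
                       ~~~~~~~~~~~~~^^^^^^^^^^^
    return _quantile_unchecked(
        a, q, axis, out, overwrite_input, method, keepdims, weights)
    return _ureduce(a,
                    func=_quantile_ureduce_func,
    ...<5 lines>...
                    overwrite_input=overwrite_input,
                    method=method)
    r = func(a, **kwargs)
    result = _quantile(arr,
                       quantiles=q,
    ...<2 lines>...
                       out=out,
                       weights=wgt)
    slices_having_nans = np.isnan(arr[-1, ...])
                                  ~~~^^^^^^^^^
IndexError: index -1 is out of bounds for axis 0 with size 0
```

```bash
python3 - <<'E'
from h import *
D=np.load("top2.npz");p,d=D["p"],D["d"]
print(robot.read_position(),coaster+.07*rad,robot.read_t(),robot.read_force(),robot.read_grip_width())
W=cloud("top",d)
q=W.reshape(-1,3); q=q[(abs(q[:,0]-.56)<.1)&(abs(q[:,1]+.16)<.1)&(q[:,2]>.128)&(q[:,2]<.15)]; print(len(q),q.min(0),q.max(0),np.median(q,0))
s,_=robot.grab_frame("side")
save("pics/t2.png",np.vstack([p[180:340,160:460],s[200:400,200:500]]).repeat(1,0))
i=cv2.imread("pics/t2.png"); cv2.imwrite("pics/t2.png",cv2.resize(i,None,fx=1.65,fy=1.65))
E
```

```text
[ 0.49012078 -0.32745356  0.2350272 ] [ 0.49006547 -0.3275793 ] 9.5833 [ 0.66336262  1.05615975 -3.05905554] 0.12633929240542874Traceback (most recent call last):
  File "<stdin>", line 5, in <module>
    return umr_minimum(a, axis, None, out, keepdims, initial, where)
ValueError: zero-size array to reduction operation minimum which has no identity
```

```bash
python3 - <<'E'
from h import *
D=np.load("top2.npz");p,d=D["p"],D["d"]; print((d>0).mean(),np.median(d))
s,_=robot.grab_frame("side")
i=np.hstack([p,s]); save("pics/t2.png",cv2.resize(i,(800,300),interpolation=cv2.INTER_AREA))
E
```

```text
0.9959928385416666 0.3729332
```

View pics/t2.png

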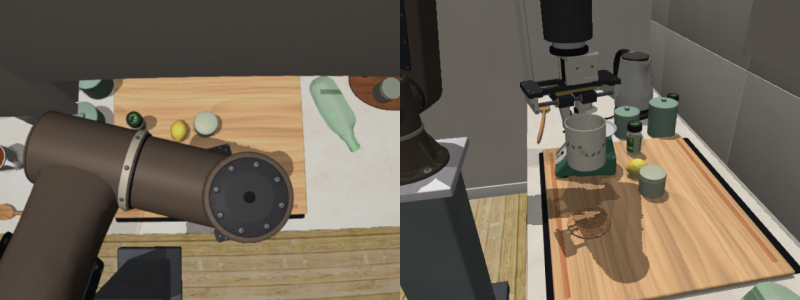

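The arm hides the scene from the top camera, but the side view (right half) shows the mug held upright over the coaster at (587,145). I lower it, feel for contact, let go and retreat.

```bash
python3 - <<'E'
from h import *
b=coaster+.070*rad
robot.servo_line([*b,.080],speed=.1); f0=robot.read_force()[2]
z=.080
while z>.064:
    z-=.001; robot.servo_line([*b,z],speed=.03); f=robot.read_force()[2]
    if f-f0>1.5: break
print("z",z,f0,f)
robot.move_gripper(0.6); robot.dwell(.2)
print(robot.read_force(),robot.read_position())
robot.servo_line([*b,.20],speed=.12)
print(robot.read_t())
s,d=robot.grab_frame("side"); np.savez("side3.npz",p=s,d=d)
save("pics/s3.png",cv2.resize(s[230:400,210:450],None,fx=3,fy=3))
# pan
W=cloud("top",np.load("top1.npz")["d"])
q=W.reshape(-1,3); q=q[(abs(q[:,0]-.56)<.09)&(abs(q[:,1]+.16)<.09)&(q[:,2]>.13)&(q[:,2]<.148)]; print(len(q),q.min(0),q.max(0))
from scipy.spatial import ConvexHull
g=q[q[:,2]>.136][:,:2]; g=g[ConvexHull(g).vertices]
s=np.linalg.lstsq(np.c_[2*g,np.ones(len(g))],(g**2).sum(1),rcond=None)[0]; print("pan",s[:2],np.sqrt(s[2]+s[:2]@s[:2]),len(g))
E
```

```text
z 0.06799999999999999 -3.6581083578308964 4.032056850019602
[ 0.41121856 -0.7157907  -0.00184732] [ 0.49006921 -0.32757478  0.06800176]
16.65
1614 [ 0.4967458  -0.21394017  0.13067878] [ 0.62805085 -0.08932926  0.14541934]
pan [ 0.56240434 -0.14915562] 0.0657422857355978 51
```

View pics/s3.png

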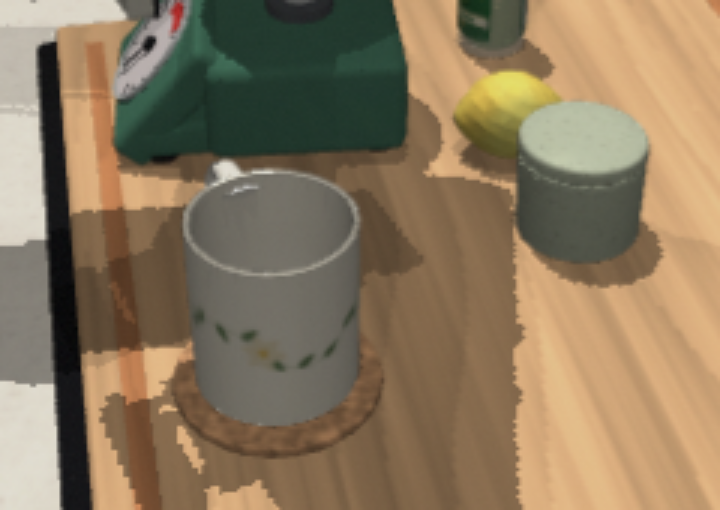

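The mug stands upright on the coaster, about centred, with the bystanders where they were. Next comes pressing the pan at its centre, about (0.562, -0.150).

```bash
python3 - <<'E'
from h import *
c=[0.5615,-0.150]
robot.move_gripper(0.0)
x,y,z=robot.read_position()
robot.servo_line([*c,.20],speed=.15)
robot.servo_line([*c,.142],speed=.08); robot.dwell(.3)
F=lambda:np.mean([robot.read_force()[2] for _ in range(5)])
f0=F(); z=.142; hist=[]
while z>.1195:
    z-=.0015; robot.servo_line([*c,z],speed=.03); robot.dwell(.1)
    f=F()-f0; hist.append((round(robot.read_position()[2],4),round(f,2)))
    if f>8.2: break
print(hist,robot.read_t(),robot.read_finger_force())
s,d=robot.grab_frame("side"); save("pics/s4.png",cv2.resize(s[150:310,230:400],None,fx=3.5,fy=3.5,interpolation=cv2.INTER_CUBIC))
E
```

```text
[(np.float64(0.1405), np.float64(1.12)), (np.float64(0.139), np.float64(1.16)), (np.float64(0.1375), np.float64(0.95)), (np.float64(0.136), np.float64(0.15)), (np.float64(0.1346), np.float64(1.51)), (np.float64(0.1331), np.float64(2.91)), (np.float64(0.1316), np.float64(3.7)), (np.float64(0.1301), np.float64(4.17)), (np.float64(0.1286), np.float64(4.73)), (np.float64(0.1272), np.float64(4.96)), (np.float64(0.1257), np.float64(5.72)), (np.float64(0.1243), np.float64(6.58)), (np.float64(0.1229), np.float64(6.83)), (np.float64(0.1215), np.float64(8.32))] 25.1917 3.7202381430688547
```

View pics/s4.png

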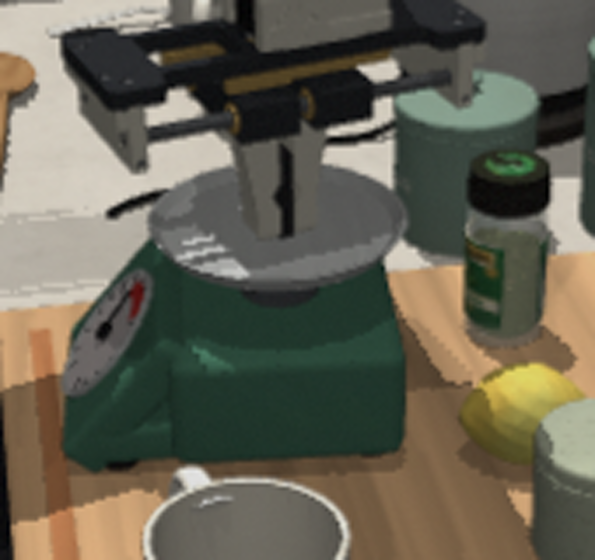

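The pointer is at the left edge of the red band, near (130,300) in the crop, which agrees with about 13.5 mm from the arm reading. I press about 2.4 mm more to reach mid-band.

```bash
python3 - <<'E'
from h import *
x,y,z=robot.read_position(); robot.servo_line([0.5615,-0.150,.1186],speed=.02); robot.dwell(.5)
print(robot.read_position(),np.mean([robot.read_force()[2] for _ in range(20)]),robot.read_t(),robot.read_grip_width())
s,d=robot.grab_frame("side"); a=cv2.resize(s[215:275,240:300],(480,480),interpolation=cv2.INTER_CUBIC)
save("pics/s5.png",a)
E
```

```text
[ 0.5617192  -0.15003005  0.11926537] 7.930900459648539 26.0083 0.007497320107297096
```

View pics/s5.png

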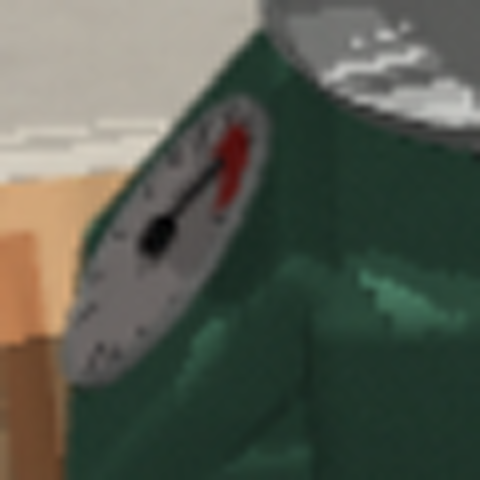

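The pointer tip at (225,160) lies in the middle of the red band, which runs from (235,125) to (225,205). The arm reads about 16 mm down at roughly 8 N, so I hand in.

```bash
python3 -c "
from rig import robot
print(robot.job_done())"
```

```text
the job is handed in; nothing more can be done
None
```

I set the mug upright on the coaster and handed the job in at about 26 s, with the shut fingers holding the pan about 16 mm down (roughly 8 N) and the pointer mid-red-band; the hand-in returned no verdict.

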